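# Shade the lamp post and hold a slide flush on the reader's tilted window

### The arm

A 6-joint arm with a two-finger parallel gripper is mounted at the origin on the work surface. World frame = base frame: x ahead of the robot, y to its left, z up, the work surface at z = 0. Lengths are in m, angles in rad, forces in N, time in s.
With the tool pointing down it reaches from about 0.35 to 0.775 m from the base axis. Payload 7.3 kg.
Tool frame: the origin (TCP) lies on the mounting face of the last link; the fingertips stand 178 mm ahead of it and the grasp point (between the pads) lies 159 mm ahead of it (robot.tcp_to_tips is the distance from the TCP to the fingertips, in m); z points along the fingers, y is the direction in which the jaws open and shut (so a half turn about z gives the same grasp; the last joint's range is limited). The gripper opens to 92 mm and grips with 3 to 60 N. Pads are 19 mm wide; open, the fingers measure 130 mm over their backs; the gripper's body (75 mm by 190 mm) begins 47 mm behind the grasp point.
Start: joints at [1.182, 0.342, 1.524, -0, 1.275, -0.146], TCP at [0.126, 0.51, 0.405] pointing down, gripper open.
Joint ranges: [-2.53, 2.53], [-0.77, 2.02], [0.04, 2.7], [-1, 4.14], [0.28, 2.66], [-3.11, 3.11]. Speed limits (rad/s): [2.57, 2.57, 3.14, 3.14, 3.14, 3.14].

### API

Orientations are given as [roll, pitch, yaw] about the fixed x, y, z axes, in that order (R = Rz(yaw) Ry(pitch) Rx(roll)).
In Python, from cell import robot, viewer gives the robot as it stands.
- The arm moves only by the shell command python3 -m creep 'ROWS' [OPENING] [FORCE]. ROWS is JSON, a list that holds one entry, the list of rows, each a list of 6 numbers: the shift along the world's x, y, z in mm, then the turn, a rotation vector about the world's x, y, z in degrees. A call has 1 to 5 rows; each row shifts and turns the pose as measured when the row begins; what a row does not reach is not made up. A row lasts 1/12 s, in which the tool goes at most 41.7 mm and 7.16 degrees, less where a joint would pass 70% of its speed; a pose out of reach is approached as far as the arm can. A call with a gripper value outside its range is refused whole. OPENING is the closure, from -1 (fully open) to 1 (shut), set as the call begins (- or left out, the last holds). The fingers move at their own pace and stop on an object; FORCE is the grip in N (left out, the last holds). Time passes only in rows, so rows that do not move let the fingers close. It gives the time, the measured TCP pose, the force and the opening at its end, in the units of the state.
- robot.observe(): the state, without advancing time (a new reading comes with each control period).
- viewer.read_camera(name): name is "scene" or "top"; returns the picture (420x560x3 uint8, blue, green, red); there is no depth.
- viewer.camera_model(name): a dict with "fx", "fy", "cx", "cy" (pixels), "pose" (4x4, takes a point from camera to world coordinates). Camera axes: x right, y up, looking along -z (the intrinsics and any distortion apply to the point x, -y, -z); pixel columns grow to the right and rows downward; lengths in m; the calibration is good to about 2 mm. A picture is of the moment at which its call begins. camera_model takes no time and is no camera call.
- robot.hand_in(): hands the job in, once; it reports no verdict.
The state is a dict: "time": time; "qpos": joint angles; "qvel": joint speeds; "joint_efforts": joint torques, N m; "tool_pos": TCP position; "tool_rot": TCP orientation; "contact_force": force on the tool from outside, world axes, zero at the start; "torque": the same for the moment, N m; "opening": finger opening in m.
Only numpy, scipy, OpenCV 4.12 (cv2) and the standard library are available. Lean on these libraries where they do the work, as an engineer would, in place of code of your own. Each camera call takes 0.05 s, during which the arm holds its last target. There are 200 camera calls.

### The job

Get the slide reader ready by slipping the blue shade sleeve fully home over its upright lamp post and letting it go there. Then pick up the slide carrier by its orange handle, tilt it to match the reader's sloped window and press its underside gently and flush against the middle of the window, so that the sprung window gives by about half of its travel, and finish while still holding it there, pressed in. Leave the cup, the pill jar, and the thermometer alone.

Things in the scene. Friction and masses are not known exactly. Their poses are not given: they have to be found in the camera images.
- sleeve_center (a point): Blue plastic shade sleeve, an open tube standing upright on the table at the start: outer diameter 40 mm, bore 26 mm, height 44 mm, 50 g. This point is on its axis half-way up (22 mm above its lower rim); z is its axis.
- post_foot (a point): Foot of the reader's lamp post, on its axis, at the top of the reader's fixed white base slab (160 x 250 mm, 25 mm high). The post: upright aluminium pin, 20 mm thick, narrowing over its last 12 mm to a yellow-lensed tip 12 mm wide, 50 mm above this point. The window is 130 mm away towards -y, between two cheeks 92 mm high. Axes: z up, x to the reader's back (its front looks to the robot), y left.
- carrier_center (a point): Slide carrier, flat on the table at first, 60 g: white plate 64 mm (its x) by 48 mm (y), 8 mm thick, green glass inlays; on its middle an orange handle 26 mm (x) by 14 mm (y, the way to pinch it) that rises to 48 mm above the underside. The sample side is the flat underside. This point: middle axis, 24 mm above the underside; z points to the handle's top.
- window_face (a point): Middle of the outer face of the sprung window: flat plate, black rim, green glass, 72 mm (x) by 76 mm (y), sloping down to the reader's front by 0.20 to 0.45 rad (fixed for the run, varies between runs). z points out of the face, x up the slope to the back, y is level. It stands 15 mm proud of the grey stage; its middle is 98 to 101 mm above the table.
- window (a joint): How far the sprung window is pushed in, in m, straight along its face's normal: 0 is out, 0.012 is the stop. Starts at 0; a spring pushes back with about 1.6 N at first touch, rising by 0.8 N per mm (6.4 N half-way).
- cup: Open steel cup, 72 mm across, 80 mm high, standing; origin at the centre of its underside. Leave alone.
- pills: Amber pill jar, 52 mm across, 85 mm high, standing; origin at the centre of its underside. Leave alone.
- thermometer: White clinical thermometer with a steel tip, lying flat, about 136 mm long (along its y), 18 mm wide and 16 mm high; origin under the middle of its white case. Leave alone.
Not all that is in view belongs to the job. Several things look just like the part that bears sleeve_center: the one meant starts nearest to the robot's base.

How it is judged:
By the outcome, as a careful person would: the job done as asked, in the order asked, and still so for the second after the job is handed in, while the arm keeps its last pose, push and grip.
It also fails if it takes over 67 s, if anything falls off the work surface, if the arm or the gripper's body presses on something with over 40 N, if the wrist force passes 120 N, or if a joint passes its speed limit or range.

## Working session

There is one attempt and no reset: what is moved stays moved. The work goes in short steps, Python scripts to look and compute and a shell command to move; the robot and the scene stay as the last step left them, time stands still between calls to the robot, and variables do not carry over. Pictures are saved under pics/ and viewed, about 8 in all and at most 12, crops included, and the job is handed in when it is done.

```bash
ls; mkdir -p pics; python3 - <<'E'
from cell import robot, viewer
import cv2
for n in ["scene","top"]:
    cv2.imwrite(f"pics/{n}0.png",viewer.read_camera(n))
    m=viewer.camera_model(n); print(n,m)
print(robot.observe())
E
```

```text
pics
scene {'fx': 490.7580478864214, 'fy': 490.7580478864214, 'cx': 279.87206769498215, 'cy': 212.10499397838376, 'pose': array([[-8.34971280e-01, -4.59251044e-01,  3.03168996e-01,
         8.73878717e-01],
       [ 5.50292675e-01, -6.95862312e-01,  4.61468974e-01,
         5.67643428e-01],
       [-9.66229337e-04,  5.52145018e-01,  8.33747531e-01,
         1.06499700e+00],
       [ 0.00000000e+00,  0.00000000e+00,  0.00000000e+00,
         1.00000000e+00]])}
top {'fx': 416.6949997951634, 'fy': 416.6949997951634, 'cx': 277.36355861957213, 'cy': 206.18864493295962, 'pose': array([[ 3.37637315e-02,  9.78064767e-01, -2.05546400e-01,
         3.04860564e-01],
       [-9.99429629e-01,  3.31763716e-02, -6.30433555e-03,
         1.35768008e-02],
       [ 6.53235266e-04,  2.05642020e-01,  9.78627065e-01,
         1.19608634e+00],
       [ 0.00000000e+00,  0.00000000e+00,  0.00000000e+00,
         1.00000000e+00]])}
{'time': 0.1, 'qpos': array([ 1.18201010e+00,  3.42622245e-01,  1.52490059e+00, -2.89990563e-05,
        1.27541044e+00, -1.45986699e-01]), 'qvel': array([-0.00066952, -0.00114488, -0.00158966, -0.00109572,  0.00042171,
       -0.00019616]), 'joint_efforts': array([ 2.17971479e-03, -4.31993115e+01, -2.44697535e+01,  7.20071350e-02,
        5.25620522e-02, -7.40709766e-05]), 'tool_pos': array([0.12614989, 0.5094935 , 0.40413759]), 'tool_rot': array([-3.14026226e+00, -1.67582002e-04,  2.89880147e+00]), 'contact_force': array([ 0.30537422,  0.19516014, -0.42888935]), 'torque': array([-0.0080131 ,  0.04085825,  0.00442128]), 'opening': 0.09192334020192781}
```

View pics/scene0.png

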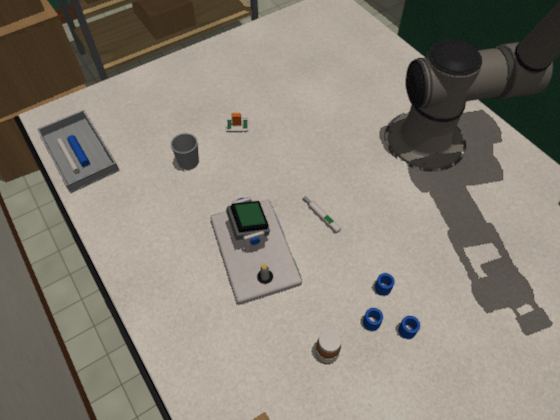

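View pics/top0.png

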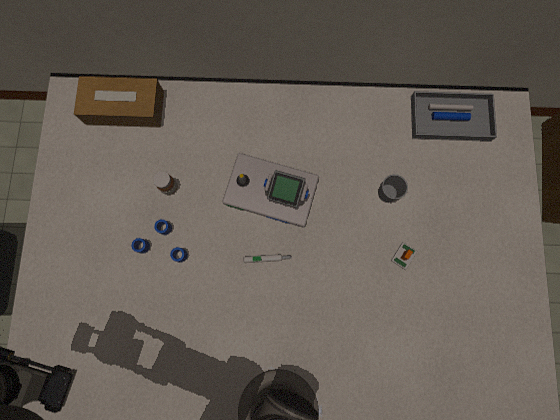

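```bash
cat > h.py <<'E'
import numpy as np, cv2
from cell import robot, viewer
from scipy.spatial.transform import Rotation as Ro
from scipy.optimize import least_squares
M={n:viewer.camera_model(n) for n in("scene","top")}
def proj(n,P):
    m=M[n];T=m["pose"];c=(np.atleast_2d(P)-T[:3,3])@T[:3,:3]
    return np.c_[m["cx"]+m["fx"]*c[:,0]/-c[:,2], m["cy"]+m["fy"]*c[:,1]/c[:,2]]
def onplane(n,uv,z):
    m=M[n];T=m["pose"];d=T[:3,:3]@np.array([(uv[0]-m["cx"])/m["fx"],-(uv[1]-m["cy"])/m["fy"],-1])
    return T[:3,3]+d*(z-T[2,3])/d[2]
def tri(us,ut):
    f=lambda p:np.r_[proj("scene",p)[0]-us,proj("top",p)[0]-ut]
    r=least_squares(f,[.5,0,.05]);return r.x,r.fun
E
python3 - <<'E'
from h import *
s=cv2.imread("pics/scene0.png");t=cv2.imread("pics/top0.png")
C=np.zeros((600,800,3),np.uint8)
def put(im,x0,y0,w,h,k,X,Y):
    c=cv2.resize(im[y0:y0+h,x0:x0+w],None,fx=k,fy=k,interpolation=cv2.INTER_CUBIC);c=cv2.convertScaleAbs(c,alpha=1.5)
    C[Y:Y+c.shape[0],X:X+c.shape[1]]=c
put(t,220,150,100,80,4,0,0)
put(s,205,190,100,112,4,400,0)
put(t,385,235,40,40,5,0,325)
put(s,220,105,35,35,5,205,325)
put(t,165,240,30,30,3,0,530-5) if 0 else None
put(s,365,265,60,75,2,400,450); put(t,130,215,60,50,2,530,450)
cv2.imwrite("pics/c1.png",C)
for n,im in(("scene",s),("top",t)):
    hsv=cv2.cvtColor(im,cv2.COLOR_BGR2HSV)
    for nm,lo,hi in(("blue",(105,120,40),(125,255,255)),("orange",(3,150,90),(18,255,255)),("yellow",(20,110,60),(35,255,255)),("green",(40,70,25),(90,255,255))):
        k,l,st,ce=cv2.connectedComponentsWithStats(cv2.inRange(hsv,lo,hi))
        for i in range(1,k):
            if st[i,4]>4 : print(n,nm,st[i],ce[i].round(2), (onplane(n,ce[i],.03)).round(3))
E
```

```text
scene blue [ 68 135  22  32 270] [ 78.06 150.43] [ 0.85  -0.483  0.03 ]
scene blue [250 237  10   8  60] [254.55 240.38] [0.595 0.03  0.03 ]
scene blue [375 273  19  22 300] [384.1  283.83] [0.406 0.293 0.03 ]
scene blue [363 308  20  23 307] [372.46 318.78] [0.482 0.344 0.03 ]
scene blue [399 316  21  23 328] [408.75 326.75] [0.428 0.402 0.03 ]
scene orange [232 113   9   6  36] [236.19 114.86] [ 0.417 -0.359  0.03 ]
scene yellow [232   1   5   4   6] [233.67   2.5 ] [ 0.146 -0.836  0.03 ]
scene yellow [204   6   2   5   5] [204.8   8. ] [ 0.246 -0.863  0.03 ]
scene yellow [125  10   4   4   5] [126.6  11.6] [ 0.482 -0.995  0.03 ]
scene yellow [207  11   3   4   5] [207.6  12.8] [ 0.251 -0.834  0.03 ]
scene yellow [127  16   5   3   5] [129.  17.] [ 0.488 -0.962  0.03 ]
scene yellow [93 24  5  3  7] [94.86 25.14] [ 0.603 -0.984  0.03 ]
scene yellow [77 27  3  5  5] [78. 29.] [ 0.658 -0.995  0.03 ]
scene yellow [147  33   4   3   5] [148.4  34. ] [ 0.471 -0.841  0.03 ]
scene yellow [95 34  6  4  8] [98.12 34.88] [ 0.613 -0.929  0.03 ]
scene yellow [101  53   6   3   6] [103.5   53.83
[... 3412 characters left out ...]
 0.03 ]
top orange [150 109   4   4   7] [151.14 110.57] [0.83 0.41 0.03]
top orange [ 99 111   5   4   8] [101.25 112.75] [0.818 0.559 0.03 ]
top orange [125 112   3   4   6] [126.33 113.5 ] [0.818 0.483 0.03 ]
top orange [146 113   4   3   5] [147.6 114.2] [0.818 0.419 0.03 ]
top orange [405 250   8   9  42] [408.17 253.93] [ 0.426 -0.349  0.03 ]
top yellow [239 174   4   4  13] [240.85 175.46] [0.637 0.13  0.03 ]
top green [272 176  27  26 468] [285.33 188.5 ] [ 0.603 -0.     0.03 ]
top green [403 245  11   8  28] [407.32 247.75] [ 0.443 -0.347  0.03 ]
top green [253 256   8   5  34] [256.59 258.35] [0.399 0.074 0.03 ]
top green [395 258  11   9  38] [400.   261.95] [ 0.403 -0.325  0.03 ]
```

View pics/c1.png

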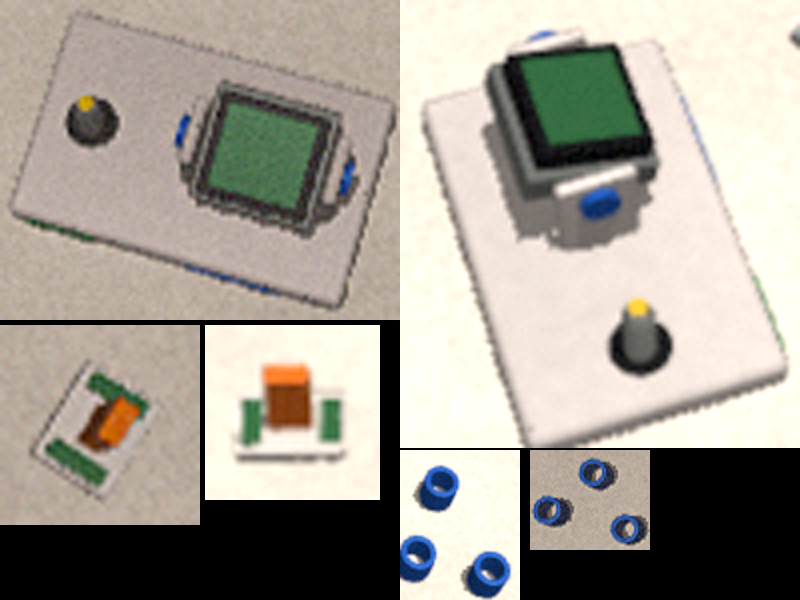

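Seen in the pictures: the wanted sleeve, nearest the base, is at top (177,254) and scene (384,284). The post tip is at top (241,175) and scene (264,266). The window is at top (285,188) and scene (250,214), and the carrier at top (404,255) and scene (237,119). Next I fit the poses.

```bash
cat >> h.py <<'E'
def comp(im,lo,hi,near):
    k,l,st,ce=cv2.connectedComponentsWithStats(cv2.inRange(cv2.cvtColor(im,cv2.COLOR_BGR2HSV),lo,hi))
    i=1+np.argmin(np.where(st[1:,4]>4,np.linalg.norm(ce[1:]-near,axis=1),1e9)); return (l==i).astype(np.uint8)
def hullc(pts):
    m=cv2.moments(cv2.convexHull(np.float32(pts))); return np.array([m["m10"],m["m01"]])/m["m00"]
def maskc(mk): return hullc(np.argwhere(mk)[:,::-1])
def cyl(p,r,z0,z1):
    a=np.linspace(0,6.283,40);c=np.c_[r*np.cos(a),r*np.sin(a)]
    return np.r_[np.c_[c,0*a+z0],np.c_[c,0*a+z1]]+np.r_[p,0]
GREEN=((40,70,25),(90,255,255));BLUE=((105,120,40),(125,255,255));YEL=((20,110,60),(35,255,255))
E
python3 - <<'E'
from h import *
I={"scene":cv2.imread("pics/scene0.png"),"top":cv2.imread("pics/top0.png")}
# sleeve
c={"scene":maskc(comp(I["scene"],*BLUE,(384,284))),"top":maskc(comp(I["top"],*BLUE,(177,254)))}
f=lambda p:np.r_[tuple(hullc(proj(n,cyl(p,.02,0,.044)))-c[n] for n in c)]
r=least_squares(f,[.4,.29]);print("sleeve",r.x,r.fun.round(2))
# carrier
g={"scene":((229,123.7),(245,123.5)),"top":((407.3,247.75),(400,261.95))}
for n in g:
    a,b=[onplane(n,u,.008)[:2] for u in g[n]];d=a-b;d=d*np.sign(d[0]);print("carrier",n,(a+b)/2,np.degrees(np.arctan2(d[1],d[0])),np.linalg.norm(d))
# reader
def quad(n,near):
    m=comp(I[n],*GREEN,near);m=cv2.resize(m*255,None,fx=8,fy=8,interpolation=cv2.INTER_LINEAR)
    ct=max(cv2.findContours((m>127).astype(np.uint8),0,1)[0],key=cv2.contourArea)
    q=cv2.approxPolyN(ct,4).reshape(-1,2); return (q+.5)/8-.5
Q={"scene":quad("scene",(250,214)),"top":quad("top",(285,188))}
S={"top":[(238.75,153.5),(318.5,175),(305,226.2),(223,203.2)],"scene":[(211.2,215.7),(268.7,200),(301.2,283),(237.5,300)]}
Y={"scene":(264,266.5),"top":(240.85,175.46)}
print("tip",tri(Y["scene"],Y["top"]), "win",tri(Q["scene"].mean(0),Q["top"].mean(0)))
def match(P,q):
    q=np.array(q);return (P-q[np.argmin(np.linalg.norm(P[:,None]-q[None],axis=2),axis=1)]).ravel()
sq=np.array([[1,1],[1,-1],[-1,-1],[-1,1]])
def res(p,full=False):
    x,y,yaw,sl,wz,wx,wy,gx,gy,cx,cy=p
    R=Ro.from_euler("z",yaw);o=[]
    W=R.apply([wx,wy,wz])+[x,y,0];Rw=R*Ro.from_euler("y",-sl)
    G=W+Rw.apply(np.c_[sq*[gx,gy],np.zeros(4)])
    B=R.apply(np.c_[sq*[.08,.125]+[cx,cy],np.full(4,.025)])+[x,y,0]
    for n in Q:
        o+=[match(proj(n,G),Q[n]),.4*match(proj(n,B),S[n]),proj(n,[x,y,.075])[0]-Y[n]]
    if full:
        for a in o:print(a.round(1))
        print("W",W,"Rw",np.degrees(Rw.as_euler('zyx')))
    return np.concatenate(o)
r=least_squares(res,[.625,.11,-.25,.3,.1,0,-.13,.03,.03,0,-.07]);print(r.x.round(4));res(r.x,True)
E
```

```text
sleeve [0.40356397 0.29330788] [0.53 1.   1.24 0.24]
carrier scene [ 0.42312234 -0.34673007] -32.46395872978695 0.046916785794688755
carrier top [ 0.42530189 -0.34256842] -28.087027585855353 0.04652621164622443
tip (array([0.62474783, 0.12453241, 0.07749353]), array([ 0.36236251,  0.08651011,  0.33158534, -0.32131354])) win (array([5.85048927e-01, 1.19597296e-04, 1.01833887e-01]), array([ 0.25673232,  0.06753563,  0.21614472, -0.21705512]))
[ 0.6247  0.124  -0.2535  0.258   0.1025 -0.0075 -0.1299  0.0311  0.0331
 -0.0007 -0.0853]
[ 0.3  0.   0.7  0.3  0.1  0.5 -0.  -0.5]
[-0.2  0.8 -0.6 -0.4  0.4 -0.8  0.8 -0.7]
[0.3 0.4]
[-0.1 -1.   0.9  0.1  0.1 -0.1 -0.   0.1]
[-0.3 -0.7  0.5 -0.1 -0.   0.2 -0.7 -0.3]
[ 0.6 -0. ]
W [5.84861602e-01 1.95257295e-04 1.02513643e-01] Rw [-14.99837973 -14.29883052  -3.78576576]
```

```bash
python3 -m creep '[[[27.8,-21.6,-12,0,0,7],[27.8,-21.6,-12,0,0,7],[27.8,-21.6,-12,0,0,7],[27.8,-21.6,-12,0,0,7],[27.8,-21.6,-12,0,0,7]]]' -1 && python3 -m creep '[[[27.8,-21.6,-12,0,0,7],[27.8,-21.6,-12,0,0,7],[27.8,-21.6,-12,0,0,7],[27.8,-21.6,-12,0,0,7],[27.8,-21.6,-12,0,0,7]]]'
```

```text
time: 0.52
tool_pos: [0.2564, 0.4074, 0.3465]
tool_rot: [3.138, -0.001, -2.794]
contact_force: [1.3, 0.9, 0.5]
opening: 0.0921
time: 0.93
tool_pos: [0.3887, 0.3029, 0.2881]
tool_rot: [3.138, -0.003, -2.221]
contact_force: [-0.3, 0.7, 0.4]
opening: 0.092
```

```bash
python3 -m creep '[[[15,-10,0,0,0,0],[1,0,0,0,0,0],[0,0,-30,0,0,0],[0,0,-30,0,0,0],[0,0,0,0,0,0]]]' && python3 -m creep '[[[0,0,-20,0,0,0],[0,0,-10,0,0,0],[0,0,0,0,0,0]]]'
```

```text
time: 1.35
tool_pos: [0.4095, 0.288, 0.2243]
tool_rot: [3.138, -0.004, -2.224]
contact_force: [-1.7, -0.8, -0.7]
opening: 0.092
time: 1.6
tool_pos: [0.4083, 0.2896, 0.1948]
tool_rot: [3.137, -0.005, -2.223]
contact_force: [-0.0, -0.0, -0.0]
opening: 0.0919
```

```bash
python3 -m creep '[[[-4.5,3.5,3,0,0,0],[0,0,0,0,0,0]]]' && python3 -m creep '[[[0,0,0,0,0,0],[0,0,0,0,0,0],[0,0,0,0,0,0],[0,0,0,0,0,0],[0,0,0,0,0,0]]]' 1 15 && python3 -m creep '[[[0,0,0,0,0,0],[0,0,0,0,0,0],[0,0,0,0,0,0],[0,0,0,0,0,0],[0,0,0,0,0,0]]]'
```

```text
time: 1.77
tool_pos: [0.4033, 0.2942, 0.1996]
tool_rot: [3.137, -0.005, -2.223]
contact_force: [0.4, 0.1, -0.0]
opening: 0.0916
time: 2.18
tool_pos: [0.4036, 0.2956, 0.2042]
tool_rot: [3.141, 0.003, -2.221]
contact_force: [-0.4, 0.0, -0.6]
opening: 0.063
time: 2.6
tool_pos: [0.4039, 0.2954, 0.2045]
tool_rot: [3.141, 0.003, -2.222]
contact_force: [0.5, -0.5, 1.4]
opening: 0.0402
```

```bash
python3 -m creep '[[[0,0,20,0,0,0],[0,0,35,0,0,0],[0,0,35,0,0,0],[0,0,25,0,0,0],[0,0,0,0,0,0]]]' && python3 -m creep '[[[27,-21,0,0,0,0],[27,-21,0,0,0,0],[27,-21,0,0,0,0],[27,-21,0,0,0,0],[27,-21,0,0,0,0]]]' && python3 -m creep '[[[27,-21,0,0,0,0],[27,-21,0,0,0,0],[15,-12,0,0,0,0],[0,0,0,0,0,0],[0,0,0,0,0,0]]]'
```

```text
time: 3.02
tool_pos: [0.4025, 0.2944, 0.3213]
tool_rot: [3.137, -0.005, -2.222]
contact_force: [0.6, 0.4, -0.7]
opening: 0.0399
time: 3.43
tool_pos: [0.5366, 0.1893, 0.3214]
tool_rot: [3.135, -0.004, -2.212]
contact_force: [0.6, 0.4, -0.1]
opening: 0.04
time: 3.85
tool_pos: [0.6124, 0.1262, 0.3149]
tool_rot: [3.132, -0.008, -2.219]
contact_force: [0.1, 0.1, -0.0]
opening: 0.0398
```

```bash
python3 -m creep '[[[12,-2,0,0,0.4,0],[0,0,0,0,0,0],[0,0,0,0,0,0]]]' && python3 - <<'E'
from h import *
a=viewer.read_camera("scene");b=viewer.read_camera("top");o=robot.observe();print(o["tool_pos"],o["tool_rot"])
cv2.imwrite("pics/s2.png",a);cv2.imwrite("pics/t2.png",b)
C=np.zeros((480,800,3),np.uint8)
C[:,:400]=cv2.resize(a[190:310,210:310],(400,480),interpolation=2);C[:,400:]=cv2.resize(b[120:240,200:300],(400,480),interpolation=2)
cv2.imwrite("pics/c2.png",cv2.convertScaleAbs(C,alpha=1.5))
E
```

```text
time: 4.1
tool_pos: [0.6226, 0.1253, 0.3122]
tool_rot: [3.122, -0.016, -2.218]
contact_force: [-0.0, 0.2, -0.5]
opening: 0.04
[0.62250177 0.1254536  0.31257975] [ 3.12256278 -0.01558394 -2.21799371]
```

View pics/c2.png

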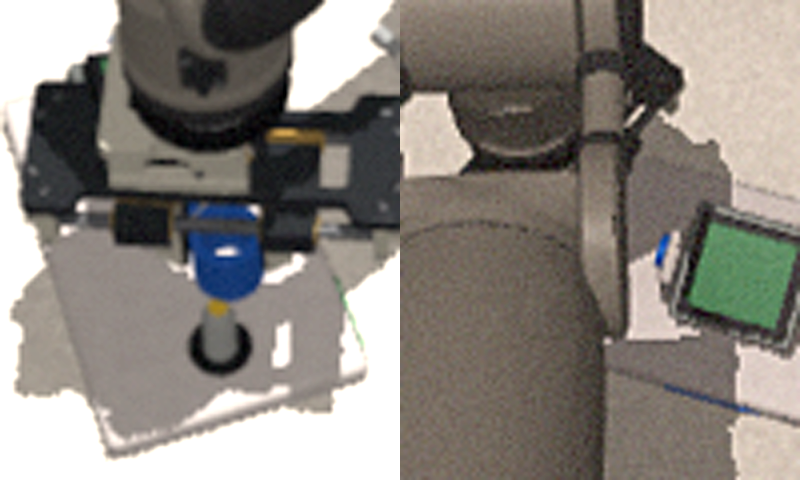

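```bash
cat >> h.py <<'E'
def upright(o,target=None):
    R=Ro.from_euler("xyz",o["tool_rot"]);z=R.as_matrix()[:,2];v=np.cross(z,[0,0,-1]);return np.degrees(v)
E
python3 - <<'E'
from h import *
a=cv2.imread("pics/s2.png");o=robot.observe();print("fix deg",upright(o).round(2))
R=Ro.from_euler("xyz",o["tool_rot"]).as_matrix()
print("grasp pt",o["tool_pos"]+R[:,2]*.159)
m=comp(a,(105,120,30),(125,255,255),(267,258));ys,xs=np.nonzero(m)
for y in range(250,267,2):
    r=xs[ys==y]; 
    if len(r):print(y,r.min(),r.max(),(r.min()+r.max())/2)
g=o["tool_pos"]+R[:,2]*.159
P=cyl(g[:2],.02,g[2]-.0455,g[2]-.0015)@np.eye(3)
h=proj("scene",P);print("pred bottom row",h[:,1].max(),"cols",h[:40,0].min(),h[:40,0].max(), "obs",ys.max())
print(proj("scene",[[.6247,.124,.075],[.6247,.124,.065],[.6247,.124,.025]]))
hs=cv2.cvtColor(a,cv2.COLOR_BGR2GRAY);print(hs[264:288:2,256:274])
E
```

```text
fix deg [ 0.05 -1.41  0.  ]
grasp pt [0.61859435 0.12530155 0.15362784]
250 257 274 265.5
252 258 275 266.5
254 259 275 267.0
256 259 275 267.0
258 259 274 266.5
260 260 274 267.0
262 261 273 267.0
264 265 269 267.0
pred bottom row 267.21099399919734 cols 257.46067331325384 275.6253357698844 obs 264
[[264.28393052 266.90815189]
 [264.40485119 268.9303636 ]
 [264.87096017 276.72531743]]
[[95 92 94 94 93 89 75 62 51 44 43 38 43 51 60 73 89 97]
 [92 94 95 93 92 84 85 86 85 87 82 85 88 95 96 95 95 95]
 [93 95 92 95 79 70 78 85 83 82 82 72 75 89 96 95 97 96]
 [95 94 94 87 72 68 75 78 79 79 76 70 70 74 83 91 93 95]
 [94 90 61 23 42 65 74 73 75 76 74 72 60 34 11 44 81 93]
 [90 57 15  9 33 61 74 76 75 75 74 70 60 32 10 12 41 85]
 [81 46 11 14 29 62 72 74 75 75 73 69 67 39  8  4 23 78]
 [87 49  5  6 13 48 68 75 74 75 72 68 47 21 10  8 43 84]
 [94 82 47 16 10  6 21 41 45 48 38 20 16 11 11 42 83 95]
 [97 96 96 79 49 25 16  9 14 11 11 15 27 55 77 94 97 96]
 [96 95 94 96 97 94 88 84 78 71 81 91 95 95 95 96 94 95]
 [93 93 95 96 96 96 95 96 95 94 95 94 93 94 93 95 95 94]]
```

```bash
python3 -m creep '[[[2,-1.5,0,0,-1.4,0],[0,0,0,0,0,0]]]'; python3 -c "
from h import *
o=robot.observe();print(upright(o).round(2),o['tool_pos'],o['tool_pos']+Ro.from_euler('xyz',o['tool_rot']).as_matrix()[:,2]*.159)"
```

```text
time: 4.37
tool_pos: [0.6231, 0.1254, 0.3127]
tool_rot: [-3.141, -0.001, -2.216]
contact_force: [-1.2, 0.4, -0.3]
opening: 0.04
[0.05 0.   0.  ] [0.62311555 0.12535974 0.31271587] [0.62312805 0.12523148 0.15371592]
```

```bash
python3 -m creep '[[[2,-1.5,-12,0,0,0],[1,-0.5,-10,0,0,0],[0,0,0,0,0,0]]]' && python3 -m creep '[[[0,0,-8,0,0,0],[0,0,-8,0,0,0],[0,0,0,0,0,0]]]'; python3 -c "
from h import *
o=robot.observe();print(upright(o).round(2),o['tool_pos'],o['tool_pos']+Ro.from_euler('xyz',o['tool_rot']).as_matrix()[:,2]*.159)"
```

```text
time: 4.62
tool_pos: [0.6248, 0.1246, 0.2897]
tool_rot: [-3.141, -0.001, -2.214]
contact_force: [0.2, -1.0, -1.1]
opening: 0.0396
time: 4.87
tool_pos: [0.6243, 0.1248, 0.2706]
tool_rot: [3.139, -0.002, -2.214]
contact_force: [-0.8, 0.3, -1.2]
opening: 0.04
[ 0.04 -0.18  0.  ] [0.62433694 0.12475828 0.27064674] [0.62382962 0.1246601  0.11164758]
```

```bash
for i in 1 2; do :; done; python3 -m creep '[[[0.5,-0.5,-7,0,0,0],[0,0,-7,0,0,0],[0,0,0,0,0,0]]]' && python3 -m creep '[[[0,0,-7,0,0,0],[0,0,-5,0,0,0],[0,0,0,0,0,0]]]'; python3 -c "
from h import *
o=robot.observe();print(upright(o).round(2),o['tool_pos'],o['contact_force'],o['torque'])"
```

```text
time: 5.12
tool_pos: [0.6249, 0.1242, 0.2546]
tool_rot: [3.139, -0.003, -2.214]
contact_force: [0.6, 0.2, -1.0]
opening: 0.0399
time: 5.37
tool_pos: [0.6251, 0.1241, 0.2413]
tool_rot: [3.139, -0.002, -2.214]
contact_force: [1.7, 0.8, -0.0]
opening: 0.0398
[ 0.03 -0.19  0.  ] [0.62510863 0.12413355 0.24132074] [ 1.72221784  0.82166481 -0.01221513] [ 0.19387249 -0.0903234  -0.0453244 ]
```

```bash
python3 -m creep '[[[0.7,0.4,-4,0,0,0],[0,0,-4,0,0,0],[0,0,0,0,0,0]]]' && python3 -m creep '[[[0,0,-3,0,0,0],[0,0,0,0,0,0]]]' && python3 -m creep '[[[0,0,-2,0,0,0],[0,0,0,0,0,0]]]'
```

```text
time: 5.62
tool_pos: [0.6259, 0.1245, 0.2326]
tool_rot: [3.139, -0.002, -2.214]
contact_force: [0.1, -0.5, 0.1]
opening: 0.0397
time: 5.78
tool_pos: [0.6261, 0.1245, 0.2298]
tool_rot: [3.14, -0.002, -2.214]
contact_force: [-0.1, -0.6, -0.6]
opening: 0.0398
time: 5.95
tool_pos: [0.6263, 0.1245, 0.2299]
tool_rot: [-3.142, -0.001, -2.214]
contact_force: [-0.1, -0.3, -1.0]
opening: 0.0401
```

```bash
python3 -m creep '[[[0,0,-3,0,0,0],[0,0,-2,0,0,0]]]' && python3 -m creep '[[[0,0,-2,0,0,0]]]' && python3 -m creep '[[[0,0,0,0,0,0],[0,0,0,0,0,0],[0,0,0,0,0,0],[0,0,0,0,0,0],[0,0,0,0,0,0]]]' -1 && python3 -m creep '[[[0,0,0,0,0,0],[0,0,0,0,0,0],[0,0,0,0,0,0]]]' && python3 -m creep '[[[0,0,15,0,0,0],[0,0,30,0,0,0],[0,0,40,0,0,0],[0,0,30,0,0,0],[0,0,0,0,0,0]]]'
```

```text
time: 6.12
tool_pos: [0.6265, 0.1247, 0.2288]
tool_rot: [-3.139, 0.001, -2.214]
contact_force: [-7.5, -1.9, 16.5]
opening: 0.0399
time: 6.2
tool_pos: [0.6263, 0.1247, 0.2288]
tool_rot: [-3.139, 0.002, -2.214]
contact_force: [-5.6, -1.4, 14.5]
opening: 0.04
time: 6.62
tool_pos: [0.6262, 0.1247, 0.2292]
tool_rot: [-3.138, 0.003, -2.214]
contact_force: [0.6, 0.2, 0.4]
opening: 0.0685
time: 6.87
tool_pos: [0.6262, 0.1247, 0.2282]
tool_rot: [-3.139, 0.002, -2.214]
contact_force: [0.1, -0.0, -0.8]
opening: 0.0882
time: 7.28
tool_pos: [0.6246, 0.1245, 0.3435]
tool_rot: [3.137, -0.004, -2.214]
contact_force: [0.9, 0.1, 0.7]
opening: 0.0914
```

```bash
python3 -m creep '[[[-15,-36,0,0,0,-6.4],[-15,-36,0,0,0,-6.4],[-15,-36,0,0,0,-6.4],[-15,-36,0,0,0,-6.4],[-15,-36,0,0,0,-6.4]]]' -1 && python3 -m creep '[[[-15,-36,0,0,0,-6.4],[-15,-36,0,0,0,-6.4],[-15,-36,0,0,0,-6.4],[-15,-36,0,0,0,-6.4],[-15,-36,0,0,0,-6.4]]]' && python3 -m creep '[[[-15,-36,0,0,0,-6.4],[-15,-36,0,0,0,-6.4],[0,0,0,0,0,0],[0,0,0,0,0,0]]]' && python3 - <<'E'
from h import *
a=viewer.read_camera("scene");b=viewer.read_camera("top");o=robot.observe();print(o["tool_pos"],np.degrees(o["tool_rot"]),upright(o))
cv2.imwrite("pics/s3.png",a);cv2.imwrite("pics/t3.png",b)
C=np.zeros((480,800,3),np.uint8)
C[:,:400]=cv2.resize(a[190:310,210:310],(400,480),interpolation=2);C[:,400:]=cv2.resize(b[120:240,220:320],(400,480),interpolation=2)
cv2.imwrite("pics/c3.png",cv2.convertScaleAbs(C,alpha=1.5))
c={"scene":maskc(comp(a,*BLUE,(265,265))),"top":maskc(comp(b,*BLUE,(241,178)))}
f=lambda p:np.r_[tuple(hullc(proj(n,cyl(p[:2],.02,p[2],p[2]+.044)))-c[n] for n in c)]
r=least_squares(f,[.62,.12,.025]);print("sleeve on post: xy, bottom z",r.x.round(4),r.fun.round(2))
E
```

```text
time: 7.7
tool_pos: [0.548, -0.0536, 0.345]
tool_rot: [-3.141, 0.004, -2.782]
contact_force: [0.7, -0.6, 0.4]
opening: 0.0916
time: 8.12
tool_pos: [0.4673, -0.2408, 0.3439]
tool_rot: [-3.141, 0.004, 2.916]
contact_force: [1.4, -0.1, -0.5]
opening: 0.0916
time: 8.45
tool_pos: [0.4314, -0.3229, 0.3426]
tool_rot: [-3.139, 0.004, 2.666]
contact_force: [1.2, -0.4, -0.0]
opening: 0.0919
[ 0.43213369 -0.321582    0.34272741] [-179.84522271    0.23552788  152.94427352] [0.24496979 0.13934999 0.        ]
sleeve on post: xy, bottom z [0.6259 0.1242 0.031 ] [ 0.15  0.04  0.15 -0.13]
```

View pics/c3.png

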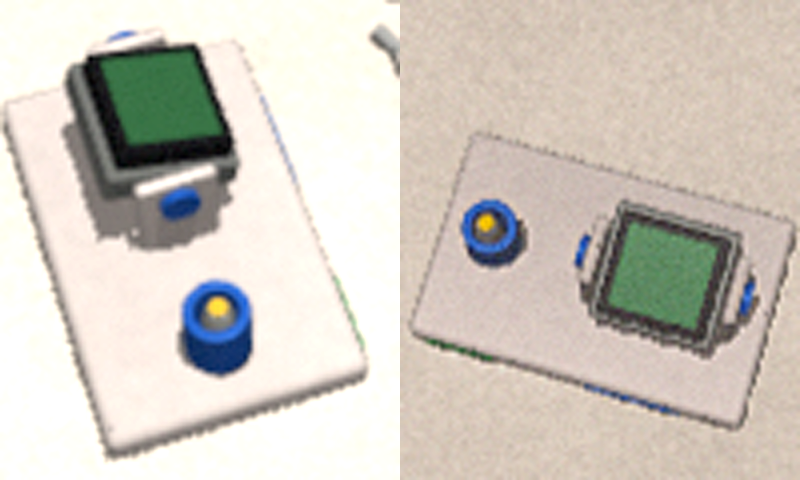

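```bash
python3 - <<'E'
from h import *
I={"scene":cv2.imread("pics/scene0.png"),"top":cv2.imread("pics/top0.png")}
c={"scene":maskc(comp(I["scene"],*BLUE,(384,284))),"top":maskc(comp(I["top"],*BLUE,(177,254)))}
f=lambda p:np.r_[tuple(hullc(proj(n,cyl(p[:2],.02,p[2],p[2]+.044)))-c[n] for n in c)]
print("z bias check",least_squares(f,[.4,.29,0]).x)
E
python3 -m creep '[[[-8,-22,-30,0.2,0.1,-3],[0,0,-30,0,0,0],[0,0,-30,0,0,0],[0,0,0,0,0,0],[0,0,0,0,0,0]]]'
```

```text
z bias check [0.4050014  0.29384623 0.00712296]
time: 8.97
tool_pos: [0.4281, -0.338, 0.2524]
tool_rot: [-3.141, 0.007, 2.629]
contact_force: [-0.0, -0.1, 0.7]
opening: 0.0919
```

```bash
python3 -m creep '[[[-4.5,-7,-15,0,-0.4,0],[0,0,-20,0,0,0],[0,0,-10,0,0,0],[0,0,0,0,0,0]]]' && python3 -m creep '[[[0,0,-8,0,0,0],[0,0,0,0,0,0],[0,0,0,0,0,0]]]'
```

```text
time: 9.3
tool_pos: [0.4277, -0.3425, 0.2124]
tool_rot: [3.14, 0.021, 2.639]
contact_force: [-0.6, 0.1, 0.7]
opening: 0.0918
time: 9.55
tool_pos: [0.4294, -0.342, 0.2072]
tool_rot: [-3.141, 0.025, 2.642]
contact_force: [-0.6, -0.8, 0.3]
opening: 0.092
```

```bash
cat > st.py <<'E'
from h import *
o=robot.observe();R=Ro.from_euler("xyz",o["tool_rot"]).as_matrix()
print("t",round(o["time"],2),"tcp",o["tool_pos"].round(4),"up fix deg",upright(o).round(2),"grasp",(o["tool_pos"]+R[:,2]*.159).round(4),"yawdeg",np.degrees(o["tool_rot"][2]).round(2),"F",o["contact_force"].round(1),"T",o["torque"].round(2),"open",round(o["opening"],4))
E
python3 st.py; python3 -m creep '[[[0,0,0,0,1.4,0],[0,0,0,0,0,0]]]'; python3 st.py
```

```text
t 9.55 tcp [ 0.4294 -0.342   0.2072] up fix deg [0.7  1.26 0.  ] grasp [ 0.4329 -0.344   0.0483] yawdeg 151.36 F [-0.6 -0.8  0.3] T [-0.02  0.07 -0.04] open 0.092
time: 9.72
tool_pos: [0.4298, -0.3421, 0.2087]
tool_rot: [-3.128, 0.004, 2.642]
contact_force: [-0.4, -0.4, -0.3]
opening: 0.0919
t 9.72 tcp [ 0.4298 -0.3421  0.2087] up fix deg [ 0.79 -0.19  0.  ] grasp [ 0.4292 -0.3443  0.0498] yawdeg 151.38 F [-0.4 -0.4 -0.3] T [ 0.   -0.07 -0.04] open 0.0919
```

Now the grasp point needs to move about -5 mm in x and 0 in y, with z down to about 0.031.

```bash
python3 -m creep '[[[-5,-2,-9,0.8,-0.2,-1],[0,0,-7,0,0,0],[0,0,0,0,0,0],[0,0,0,0,0,0]]]'; python3 st.py
```

```text
time: 10.05
tool_pos: [0.4244, -0.3446, 0.1921]
tool_rot: [3.141, 0.001, 2.623]
contact_force: [-0.0, 0.2, 0.2]
opening: 0.0919
t 10.05 tcp [ 0.4244 -0.3446  0.1921] up fix deg [-0.02  0.07  0.  ] grasp [ 0.4246 -0.3446  0.0331] yawdeg 150.27 F [-0.   0.2  0.2] T [-0.05  0.03  0.02] open 0.0919
```

```bash
Z='x'; python3 -m creep '[[[0,0,0,0,0,0],[0,0,0,0,0,0],[0,0,0,0,0,0],[0,0,0,0,0,0],[0,0,0,0,0,0]]]' 1 30; python3 -m creep '[[[0,0,0,0,0,0],[0,0,0,0,0,0],[0,0,0,0,0,0],[0,0,0,0,0,0],[0,0,0,0,0,0]]]'; python3 -m creep '[[[0,0,0,0,0,0],[0,0,0,0,0,0],[0,0,0,0,0,0],[0,0,0,0,0,0],[0,0,0,0,0,0]]]';python3 st.py
```

```text
time: 10.47
tool_pos: [0.4242, -0.3448, 0.1917]
tool_rot: [3.14, 0.0, 2.622]
contact_force: [0.2, 0.4, -0.4]
opening: 0.0633
time: 10.88
tool_pos: [0.4244, -0.3448, 0.1921]
tool_rot: [3.141, 0.001, 2.622]
contact_force: [-0.1, -0.7, -0.6]
opening: 0.0297
time: 11.3
tool_pos: [0.4244, -0.3448, 0.1922]
tool_rot: [3.141, 0.001, 2.622]
contact_force: [0.6, 0.2, -0.5]
opening: 0.0137
t 11.3 tcp [ 0.4244 -0.3448  0.1922] up fix deg [-0.02  0.08  0.  ] grasp [ 0.4246 -0.3447  0.0332] yawdeg 150.26 F [ 0.6  0.2 -0.5] T [-0.02 -0.   -0.02] open 0.0137
```

```bash
python3 -m creep '[[[0,0,25,0,0,0],[0,0,40,0,0,0],[0,0,40,0,0,0],[0,0,40,0,0,0],[0,0,0,0,0,0]]]' && python3 -m creep '[[[10,36,2,0,0,2],[10,36,2,0,0,2],[10,36,2,0,0,2],[10,36,2,0,0,2],[10,36,2,0,0,2]]]' && python3 -m creep '[[[10,36,0,-1,-3.6,1.2],[10,36,0,-1,-3.6,1],[10,36,0,-0.9,-3.6,1],[10,36,0,-0.9,-3.6,1],[5,15,0,0,0,1]]]'; cat >> h.py <<'E'
W=np.array([.585,0.,.0995]);SL,YAW=.258,-.2535;L=.1922;DX=0.
def goal(gap,sl=SL,yaw=YAW,w=W):
    Rw=(Ro.from_euler("z",yaw)*Ro.from_euler("y",-sl)).as_matrix()
    R=Rw@np.diag([-1,1,-1.]) # tool y=+reader y, tool x = -window x
    p=w+Rw[:,2]*(L+gap)+Rw[:,0]*DX
    o=robot.observe();C=Ro.from_euler("xyz",o["tool_rot"])
    turn=np.degrees((Ro.from_matrix(R)*C.inv()).as_rotvec())
    e=o["tool_pos"]-p
    print("shift mm",((p-o["tool_pos"])*1e3).round(1),"turn deg",turn.round(2),"gap now mm",(1e3*gap+e@Rw[:,2]*1e3).round(2),"F along n",(o["contact_force"]@Rw[:,2]).round(2),"F lat",(o["contact_force"]@Rw[:,:2]).round(2),"T",(o["torque"]@Rw).round(3))
E
python3 st.py; python3 -c "
from h import *
goal(.04)"
```

```text
time: 11.72
tool_pos: [0.4228, -0.3432, 0.3396]
tool_rot: [3.138, -0.008, 2.622]
contact_force: [0.8, -1.2, 0.8]
opening: 0.0137
time: 12.13
tool_pos: [0.4718, -0.164, 0.3529]
tool_rot: [-3.141, 0.002, 2.791]
contact_force: [1.0, -0.2, -0.5]
opening: 0.0139
time: 12.55
tool_pos: [0.5176, 0.0059, 0.3528]
tool_rot: [3.124, 0.275, 2.887]
contact_force: [-0.1, 0.0, -0.7]
opening: 0.0139
t 12.55 tcp [0.5176 0.0059 0.3528] up fix deg [ 2.96 15.33  0.  ] grasp [ 0.5601 -0.0023  0.1998] yawdeg 165.4 F [-0.1  0.  -0.7] T [0.04 0.27 0.01] open 0.0139
shift mm [ 10.1   9.  -28.8] turn deg [-0.68  1.21 -0.19] gap now mm 69.75 F along n -0.66 F lat [-0.33 -0.  ] T [-0.026  0.273  0.015]
```

```bash
python3 -m creep '[[[5,5,-14,-0.4,0.8,0],[5,4,-14,-0.3,0.4,-0.2],[0,0,0,0,0,0],[0,0,0,0,0,0]]]';python3 - <<'E'
from h import *
goal(.04)
a=viewer.read_camera("scene");b=viewer.read_camera("top")
cv2.imwrite("pics/s4.png",a);cv2.imwrite("pics/t4.png",b)
C=np.zeros((480,800,3),np.uint8)
C[:,:400]=cv2.resize(a[150:270,200:300],(400,480),interpolation=2);C[:,400:]=cv2.resize(b[120:240,230:330],(400,480),interpolation=2)
cv2.imwrite("pics/c4.png",cv2.convertScaleAbs(C,alpha=1.5))
E
```

```text
time: 12.88
tool_pos: [0.5279, 0.0203, 0.3232]
tool_rot: [-3.141, 0.259, 2.896]
contact_force: [0.0, 0.1, 0.5]
opening: 0.0141
shift mm [-0.3 -5.5  0.8] turn deg [ 0.02  0.03 -0.45] gap now mm 39.47 F along n 0.44 F lat [0.11 0.12] T [0.011 0.144 0.042]
```

View pics/c4.png

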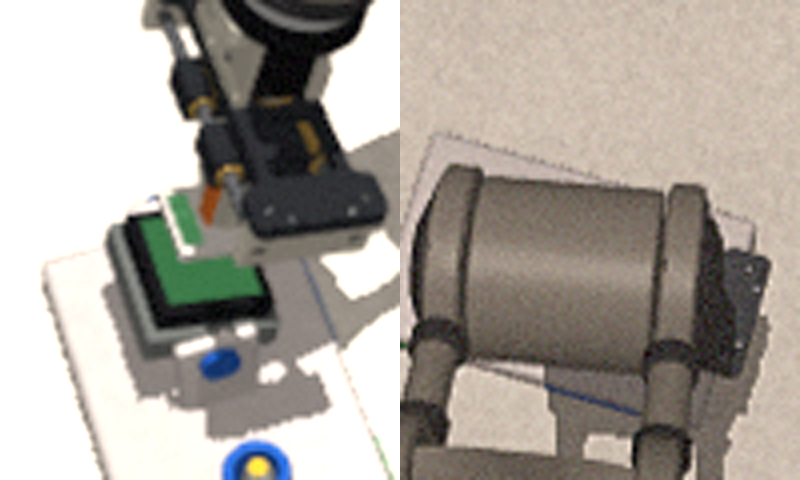

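```bash
python3 - <<'E'
from h import *
o=robot.observe();R=Ro.from_euler("xyz",o["tool_rot"]).as_matrix()
U=o["tool_pos"]+R[:,2]*.1922;xw=-R[:,0];n=-R[:,2];y=R[:,1];print(U)
a=cv2.imread("pics/s4.png");m=comp(a,*GREEN,(246,205));ys,xs=np.nonzero(m);print(len(xs),xs.mean(),ys.mean(),xs.min(),xs.max(),ys.min(),ys.max())
print("pred inlay",proj("scene",U+xw*.023+n*.008), "per +5mm x",proj("scene",U+xw*.028+n*.008),"per+5 y",proj("scene",U+xw*.023+n*.008+y*.005))
back=[U+xw*.032+y*.024*s+n*h for s in(-1,1) for h in (0,.008)];print("pred back corners",proj("scene",back).round(1))
E
```

```text
[0.57550697 0.0076921  0.1377639 ]
50 246.04 204.38 243 249 199 210
pred inlay [[245.6547596  204.71247125]] per +5mm x [[243.56738035 204.97642975]] per+5 y [[246.30631293 206.44385874]]
pred back corners [[238.2 199.2]
 [238.8 197. ]
 [244.3 215.8]
 [245.  213.6]]
```

```bash
python3 -m creep '[[[3.4,-4.5,-13,0,0,-0.4],[3.4,-3,-13,0,0,0],[0,0,0,0,0,0],[0,0,0,0,0,0]]]';python3 -c "
from h import *
goal(.005)"
```

```text
time: 13.32
tool_pos: [0.535, 0.0086, 0.2994]
tool_rot: [3.141, 0.263, 2.882]
contact_force: [0.4, -0.1, 0.2]
opening: 0.0139
shift mm [ 1.3  4.1 -9.2] turn deg [0.05 0.3  0.34] gap now mm 13.96 F along n 0.09 F lat [0.41 0.  ] T [0.035 0.208 0.07 ]
```

```bash
python3 -m creep '[[[1.3,4,-9,0,0.3,0.4],[0,0,0,0,0,0],[0,0,0,0,0,0]]]';python3 -c "
from h import *
goal(.003)"
```

```text
time: 13.57
tool_pos: [0.5364, 0.0118, 0.2916]
tool_rot: [-3.141, 0.26, 2.888]
contact_force: [0.4, 0.4, 0.6]
opening: 0.0139
shift mm [ 0.4  0.7 -3.4] turn deg [0.06 0.13 0.04] gap now mm 6.29 F along n 0.51 F lat [0.42 0.44] T [0.003 0.14  0.006]
```

```bash
for k in 1; do python3 -m creep '[[[0.9,0.4,-3.5,0,0.1,0],[0,0,0,0,0,0]]]' >/dev/null; python3 -c "
from h import *
goal(0)"; python3 -m creep '[[[0.4,-0.1,-1.5,0,0,0],[0,0,0,0,0,0]]]' >/dev/null; python3 -c "
from h import *
goal(0)"; done
```

```text
shift mm [ 0.1 -0.1 -3.1] turn deg [0.06 0.07 0.02] gap now mm 3.07 F along n -0.6 F lat [-0.09 -0.08] T [-0.037  0.142  0.035]
shift mm [-0.3 -0.3 -1.8] turn deg [ 0.07  0.1  -0.01] gap now mm 1.68 F along n -0.94 F lat [-0.59 -0.06] T [-0.056  0.192 -0.025]
```

```bash
g(){ python3 -c "
from h import *
goal(0)"; }; python3 -m creep '[[[0.2,-0.1,-1.2,0,0,0],[0,0,0,0,0,0]]]' >/dev/null; g; python3 -m creep '[[[0.2,-0.1,-1.2,0,0,0],[0,0,0,0,0,0]]]' >/dev/null; g;  python3 -m creep '[[[0.2,-0.1,-1.2,0,0,0],[0,0,0,0,0,0]]]' >/dev/null; g
```

```text
shift mm [-0.7 -0.2 -0.8] turn deg [ 0.08  0.15 -0.02] gap now mm 0.66 F along n 0.62 F lat [-0.59 -0.36] T [-0.075  0.297 -0.019]
shift mm [-0.9 -0.2  0.1] turn deg [ 0.08  0.18 -0.03] gap now mm -0.3 F along n 0.92 F lat [-0.71 -0.81] T [ 0.009  0.264 -0.025]
shift mm [-1.1 -0.1  1. ] turn deg [ 0.08  0.21 -0.03] gap now mm -1.28 F along n 2.93 F lat [-1.15  0.61] T [ 0.008  0.214 -0.046]
```

```bash
g(){ python3 -c "
from h import *
goal(0)"; }; python3 -m creep '[[[-0.4,-0.1,-1.2,0,0.1,0],[0,0,0,0,0,0]]]' >/dev/null; g; python3 -m creep '[[[-0.2,-0.1,-1.2,0,0,0],[0,0,0,0,0,0]]]' >/dev/null; g;  python3 -m creep '[[[0,-0.1,-1.2,0,0,0],[0,0,0,0,0,0]]]' >/dev/null; g
```

```text
shift mm [-1.1 -0.   1.7] turn deg [ 0.09  0.23 -0.03] gap now mm -1.9 F along n 2.76 F lat [-1.74  0.53] T [-0.037  0.381 -0.008]
shift mm [-1.1  0.   2.6] turn deg [ 0.09  0.3  -0.04] gap now mm -2.76 F along n 3.28 F lat [-0.41  0.42] T [-0.047  0.212  0.039]
shift mm [-1.2  0.1  3.5] turn deg [ 0.09  0.35 -0.05] gap now mm -3.69 F along n 4.1 F lat [-1.73  0.58] T [0.013 0.166 0.025]
```

```bash
python3 -m creep '[[[-0.8,0,-1.3,0,0.3,0],[-0.3,0,-1,0,0,0],[0,0,0,0,0,0]]]' ; cat > avg.py <<'E'
from h import *
Rw=(Ro.from_euler("z",YAW)*Ro.from_euler("y",-SL)).as_matrix();D=[]
for i in range(12):
    viewer.read_camera("scene");o=robot.observe();R=Ro.from_euler("xyz",o["tool_rot"]).as_matrix()
    F=o["contact_force"]@Rw;T=o["torque"]@Rw; Tu=T-np.cross([0,0,-L] ,F);D.append(np.r_[F,T,Tu])
D=np.array(D);print("F",D.mean(0)[:3].round(2),"T",D.mean(0)[3:6].round(3),"T at underside",D.mean(0)[6:].round(3),"sd",(D.std(0)/12**.5).round(3))
goal(0)
E
python3 avg.py
```

```text
time: 15.15
tool_pos: [0.5385, 0.0121, 0.2806]
tool_rot: [-3.141, 0.263, 2.889]
contact_force: [-1.9, 0.3, 5.1]
opening: 0.0142
F [-0.14  0.34  5.14] T [0.07  0.024 0.007] T at underside [ 0.005 -0.002  0.007] sd [0.148 0.148 0.095 0.01  0.009 0.007 0.025 0.027 0.007]
shift mm [-0.9  0.2  4.8] turn deg [ 0.12  0.27 -0.05] gap now mm -4.91 F along n 5.45 F lat [ 0.28 -0.14] T [ 0.032 -0.015 -0.014]
```

```bash
python3 -m creep '[[[-2,0.5,5,0,0,0],[-1.5,0.3,5,0,0,0],[0,0,0,0,0,0],[0,0,0,0,0,0]]]' >/dev/null; python3 avg.py
```

```text
F [ 0.01 -0.21 -0.21] T [0.004 0.187 0.022] T at underside [0.045 0.189 0.022] sd [0.128 0.161 0.146 0.007 0.007 0.006 0.034 0.025 0.006]
shift mm [ 3.1 -0.5 -4.7] turn deg [ 0.11  0.1  -0.04] gap now mm 5.35 F along n 0.64 F lat [ 0.02 -0.15] T [-0.     0.219  0.009]
```

```bash
export SL=.293; python3 -m creep '[[[-4.5,1.2,-5,-0.4,-1.9,0],[0,0,0,0,0,0],[0,0,-2,0,0,0],[0,0,0,0,0,0]]]' 1 45 >/dev/null; g(){ python3 -c "
from h import *
goal(0)"; }; g;python3 -m creep '[[[0,0,-2.5,0,0,0],[0,0,0,0,0,0]]]' >/dev/null; g; python3 -m creep '[[[0,0,-2.5,0,0,0],[0,0,0,0,0,0]]]' >/dev/null; g
```

```text
shift mm [ 1.  -0.1 -0.4] turn deg [ 0.01  0.11 -0.04] gap now mm 0.63 F along n 0.89 F lat [-0.94  0.94] T [ 0.001  0.394 -0.016]
shift mm [0.5 0.1 1.6] turn deg [ 0.02  0.15 -0.04] gap now mm -1.36 F along n 2.81 F lat [-2.22  1.37] T [-0.017  0.541 -0.015]
shift mm [0.1 0.2 3.5] turn deg [ 0.03  0.21 -0.04] gap now mm -3.34 F along n 4.2 F lat [-0.77 -0.02] T [-0.021  0.557  0.053]
```

```bash
export SL=.293; python3 -m creep '[[[0.2,0,-1.5,0,0,0],[0,0,0,0,0,0]]]' >/dev/null; python3 avg.py
```

```text
F [-0.76 -0.44  4.89] T [-0.123  0.451  0.022] T at underside [-0.04   0.305  0.022] sd [0.186 0.115 0.19  0.008 0.008 0.007 0.025 0.038 0.007]
shift mm [-0.1  0.2  4.7] turn deg [ 0.04  0.23 -0.04] gap now mm -4.53 F along n 4.65 F lat [-0.22 -0.38] T [-0.146  0.477  0.005]
```

```bash
export SL=.283; python3 -c "
from h import *
goal(-.0045)"; python3 -m creep '[[[2,-0.3,0.3,0.2,0.8,0],[0,0,0,0,0,0]]]' >/dev/null; python3 avg.py
```

```text
shift mm [ 2.9 -0.6  0.9] turn deg [ 0.18  0.78 -0.04] gap now mm -4.55 F along n 4.65 F lat [-0.27 -0.38] T [-0.146  0.477  0.003]
F [-0.04 -0.91  5.08] T [-0.184  0.192  0.006] T at underside [-0.009  0.184  0.006] sd [0.156 0.15  0.131 0.009 0.013 0.01  0.032 0.028 0.01 ]
shift mm [-0.6  0.1  4.6] turn deg [ 0.    0.07 -0.05] gap now mm -4.57 F along n 4.6 F lat [-0.48 -1.66] T [-0.154  0.121  0.003]
```

```bash
export SL=.283; python3 -m creep '[[[-0.3,-0.1,-1.6,0,0.05,0],[0,0,0,0,0,0]]]' >/dev/null; python3 avg.py;python3 -c "
from h import *
goal(-.006)"
```

```text
F [-0.15 -0.88  5.89] T [-0.177  0.262 -0.004] T at underside [-0.008  0.233 -0.004] sd [0.16  0.102 0.101 0.006 0.009 0.004 0.02  0.031 0.004]
shift mm [-0.6  0.2  5.6] turn deg [ 0.    0.13 -0.05] gap now mm -5.6 F along n 6.11 F lat [-0.24 -0.45] T [-0.152  0.233  0.009]
shift mm [ 1.  -0.2 -0.1] turn deg [ 0.    0.13 -0.05] gap now mm -5.6 F along n 6.11 F lat [-0.24 -0.45] T [-0.152  0.233  0.009]
```

```bash
export SL=.283; python3 -m creep '[[[0.1,0,-0.7,0,0.1,0],[0,0,0,0,0,0]]]' >/dev/null; python3 avg.py; python3 - <<'E'
from h import *
a=viewer.read_camera("scene");b=viewer.read_camera("top")
cv2.imwrite("pics/s5.png",a);cv2.imwrite("pics/t5.png",b)
C=np.zeros((480,800,3),np.uint8)
C[:,:400]=cv2.resize(a[180:300,210:310],(400,480),interpolation=2);C[:,400:]=cv2.resize(b[100:340,130:330],(400,480),interpolation=2)
cv2.imwrite("pics/c5.png",cv2.convertScaleAbs(C,alpha=1.5))
o=robot.observe();R=Ro.from_euler("xyz",o["tool_rot"]).as_matrix();U=o["tool_pos"]+R[:,2]*L;xw=-R[:,0];n=-R[:,2]
print(U,"pred inlay",proj("scene",U+xw*.023+n*.008),o["opening"],o["time"]); m=comp(a,*GREEN,proj("scene",U+xw*.023+n*.008)[0]);ys,xs=np.nonzero(m);print(len(xs),xs.mean(),ys.mean())
E
```

```text
F [-0.24 -1.02  5.85] T [-0.201  0.258 -0.005] T at underside [-0.004  0.211 -0.005] sd [0.132 0.135 0.191 0.007 0.005 0.009 0.027 0.026 0.009]
shift mm [-0.9  0.2  6. ] turn deg [ 0.01  0.09 -0.06] gap now mm -5.99 F along n 5.42 F lat [-1.18 -1.81] T [-0.222  0.265 -0.053]
[ 5.86149787e-01 -1.94046151e-04  9.31126043e-02] pred inlay [[241.24457985 215.06795851]] 0.01384536131682928 20.5167
45 241.53333333333333 214.57777777777778
```

View pics/c5.png

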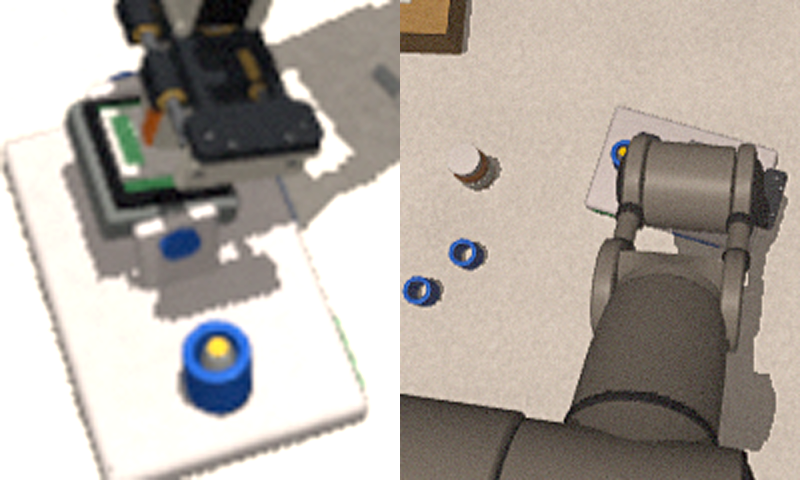

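The carrier's visible inlay is at scene (241.5,214.6), within 0.6 px of the predicted spot on the window, and the sleeve is down on the post at scene (264,270). Handing in.

```bash
python3 -c "
from h import *
print(robot.hand_in())
o=robot.observe();print(o['time'],o['contact_force'],o['opening'])"
```

```text
the job is handed in; nothing more can be done
None
the job is handed in; nothing more can be done
```

I put the blue sleeve nearest the base over the lamp post and let it go. I then pressed the slide carrier onto the window and handed the job in at about 20.5 s, still holding it pressed in; no verdict came back. The cup, pill jar and thermometer were never approached.

**Sleeve:** It met the base with about 16 N at the depth expected for fully home. After release, the pictures put its lower rim at about 24 mm, once corrected for a 7 mm height error seen on the table. The top of the base slab is at 25 mm.

**Carrier push:** Just before hand-in the mean push was 5.9 N, which means about 5.3–5.6 mm of window travel. The arm position says about 6.0 mm. The two disagree slightly, but both are close to half of the 12 mm travel. The carrier was centred to about 1 mm by the arm and pictures, and the handle was still gripped at 13.8 mm.

**Tilt:** The slope I measured from the pictures (0.258 rad) did not hold up. The contact moment showed the back edge touching first, so I pressed again at other tilts and settled near 0.283 rad. The remaining moment there was about zero within noise.

**Not checked:** There was a sideways force of about 1 N at the end, which I left. The hand-in closed the readout, so I have no reading from after it.

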